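Unload two twine reels from a leaning spindle

ROBOT

A 7-joint arm with a two-finger parallel gripper is mounted at the origin on the work surface. World frame = base frame: x ahead of the robot, y to its left, z up, the work surface at z = 0. Lengths are in m, angles in rad, forces in N, time in s.
With the tool pointing down it reaches from about 0.425 to 1.025 m from the base axis. Payload 9.4 kg.
Tool frame: the origin (TCP) lies midway between the tips of the shut fingers; the grasp point (between the pads) lies behind it (ctrl.grip_depth is the z of the grasp point in the tool frame, in m); z points along the fingers, y is the line along which they close (so a half turn about z gives the same grasp; the last joint's range is limited). The gripper opens to 85 mm and grips with 20 to 120 N. Pads are 22 mm wide; open, the fingers measure 114 mm over their backs; the gripper's body (76 mm by 85 mm) begins 54 mm behind the grasp point. The pads swing forward as they close: fully open they stand 13 mm farther back than shut.
Start: joints at [1.07, 0.599, -0.003, 1.599, 0.002, 0.943, -0.08], TCP at [0.298, -0.661, 0.231] pointing down, gripper open.
Joint ranges: [-2.57, 2.57], [-0.35, 1.97], [-1.29, 1.29], [0.11, 2.56], [-1.05, 4.19], [0.11, 1.86], [-2.63, 2.63]. Speed limits (rad/s): [2.22, 2.22, 3.01, 3.01, 3.14, 3.14, 3.14].

INTERFACE

Orientations are given as a unit quaternion [w, x, y, z].
In Python, from bench import ctrl, optics, workorder gives the robot as it stands.
- The arm moves only by the tool carry_out, never from a script. Its argument "targets" is a list of rows, each a list of 5 numbers: the opening, from -1 (shut) to 1 (fully open), then the shift along the tool's x, y, z normalised to -1 to 1, where 1 is 0.025 m, then the turn about the tool's z normalised to -1 to 1, where 1 is 8 degrees. In form: [[gripper, x, y, z, yaw], ...]. A call has 1 to 20 rows; each row shifts and turns the commanded pose from where the row before left it, along the tool's axes as they then stand; what a row does not reach is not made up. A row lasts 1/10 s, in which the tool goes at most 50 mm and 8.59 degrees, less where a joint would pass 70% of its speed; a pose out of reach is approached as far as the arm can. A call with a number of a shift or a turn outside -1 to 1 is refused whole. A call with a gripper value outside its range is refused whole. The fingers move at their own pace and stop on an object; "force" is the grip in N (left out, the last holds). Time passes only in rows, so rows that do not move let the fingers close. It gives the time, the measured TCP pose, the force, the opening and the grip force at its end, in the units of the state.
- ctrl.observe(): the state, without advancing time (a new reading comes with each control period).
- optics.snapshot(name): name is "scene" or "top" or "wrist"; returns a dict with "frame" (384x512x3 uint8, red, green, blue), "depth" (384x512 float32, m along the optical axis (not along the pixel's ray), 0 where there is no reading), "mtx" (3x3 intrinsics, pixels), "xyz" and "attitude" of the camera in the world; the wrist camera has in their place "hand_eye" (4x4, takes a point from camera to tool coordinates, whose origin is the TCP and whose axes are the flange's). Camera axes: x right, y down, z forward; pixel columns grow to the right and rows downward; lengths in m; the calibration is good to about 2 mm. A picture is of the moment at which its call begins: read the wrist's pose just before it.
- workorder.close_job(): hands the job in; it is judged then, once.
The state is a dict: "time": time; "joint_positions": joint angles; "qvel": joint speeds; "tau": joint torques, N m; "position": TCP position; "ee_rot": TCP orientation; "ft_force": force on the tool from outside, world axes, zero at the start; "torque": the same for the moment, N m; "grip_width": opening from 0.0 (shut) to 1.0 (fully open); "gripper_force": force on a finger pad.
Only numpy, scipy, OpenCV 4.12 (cv2) and the standard library are available. Lean on these libraries where they do the work, as an engineer would, in place of code of your own. Each camera call takes 0.05 s, during which the arm holds its last target. There are 200 camera calls.

TASK

Someone has pushed the green garden-twine reel onto the leaning twine spindle on top of the red kitchen-twine reel. Slide the green reel up and off the spindle first and set it down flat in the blue garden tub, beside the little pot; then slide the red reel off and set it down flat on the platter, beside the ramekin. Let neither reel fall, let go of both, and leave the tub, the platter, the spice carousel and everything else where they stand, upright.

Things in the scene. Friction and masses are not known exactly. Their poses are not given: they have to be found in the camera images.
- spindle: Steel post, 19 mm diameter, 64 mm long, bevelled tip, on a 40 mm stop disc 6 mm thick. Origin: centre of the disc's upper face, 55 mm above the paver, where the lower reel rests. z runs up the post, which leans 32 degrees from vertical, roughly away from the robot (direction varies 35 degrees either way); y is level. Fixed to an immovable dark steel foot (150 x 100 mm, 12 mm high)
- red_reel: Red kitchen-twine reel, a tightly wound rigid ring: 56 mm outside diameter, 25 mm hole, 30 mm long, about 90 g, card core. Starts lowest on the spindle, against the stop disc. Origin: centre of its lower end face; z along its axis
- red_reel_mid (a point): Centre of the red reel, on its axis, 15 mm from either end
- green_reel: Green garden-twine reel, same sizes as the red one (56 mm outside, 25 mm hole, 30 mm long), about 80 g. Starts on the spindle on top of the red reel; the post's tip stands 4 mm out of it. Origin: centre of its lower end face; z along its axis
- green_reel_mid (a point): Centre of the green reel, on its axis, 15 mm from either end
- tub: Blue plastic garden tub, open rectangular tray 220 mm (its x) by 160 mm (its y), 45 mm high, walls and floor 5 mm, loose, 0.7 kg. Origin: centre of its underside. The pot stands in its +x half; the -x half is free
- pot: Small terracotta pot, 62 mm across, 50 mm high, standing loose in the tub's +x half. Origin: centre of its underside. Leave alone
- platter: Round white melamine platter, 236 mm across, 18 mm high; flat inside over a radius of 92 mm, where the floor is 6 mm above its underside; loose, 0.7 kg. Origin: centre of its underside. The ramekin stands on its +x half; the -x half is free
- ramekin: Blue ceramic ramekin, 66 mm across, 40 mm high, standing loose on the platter's +x half. Origin: centre of its underside. Leave alone
- cup: White ceramic cup 72 mm across and 90 mm high with bamboo skewers standing up to 185 mm. Origin: centre of its underside. Bystander
- oil: Amber oil bottle, 64 mm across, 210 mm high. Origin: centre of its underside. Bystander
- mill: Dark wooden pepper mill, 58 mm across, 148 mm high, standing between the robot and the spindle. Origin: centre of its underside. Bystander
- flipper: Black nylon flipper, 300 mm long, lying flat at the right side. Origin: middle of its underside. Bystander
- lifter: Small steel lid lifter, 200 mm long and 10 mm thick, lying flat just behind the spindle's foot. Origin: middle of its underside. Bystander
- carousel: Black round foot of the stainless spice carousel, which is 160 mm across and 209 mm high with six glass jars, at the left rear. Origin: centre of its underside. Bystander
- jar_ring (a joint): Turning angle (rad) of the spice carousel, which turns easily on its vertical axis. Leave alone
Mind the look-alikes: they are no part of the job. Of the things shaped like the red_reel, the red one is meant. Several things have the shape of the green_reel; the one meant has the colours described above.

How it is judged:
On the way, in this order (a step that is already met when the one before it is completed fails the run):
1. the green reel lies flat and released in the tub while the red reel is still on the spindle (z of green_reel_mid in the frame of tub between 0.014 and 0.027 m and x of green_reel_mid in the frame of tub between -0.085 and 0.085 m and y of green_reel_mid in the frame of tub between -0.055 and 0.055 m and (angle between green_reel's own z axis and vertical below 0.12 rad or angle between green_reel's own z axis and vertical above 3.02 rad) and linear speed of green_reel below 0.02 m/s and contact force between the fingers and green_reel below 0.05 N and z of red_reel_mid in the frame of spindle between 0.008 and 0.025 m and distance between red_reel_mid and spindle below 0.03 m), for 0.2 s.
2. the red reel is lifted clear of the spindle (distance between red_reel_mid and spindle above 0.085 m), for 0.1 s.
At the end, for the whole second after the job is handed in: The green reel lies flat (within 7 degrees) on the tub's floor and the red reel lies flat (within 7 degrees) on the platter's floor, its centre within 75 mm of the platter's centre; both released and at rest (z of green_reel_mid in the frame of tub between 0.014 and 0.027 m and x of green_reel_mid in the frame of tub between -0.085 and 0.085 m and y of green_reel_mid in the frame of tub between -0.055 and 0.055 m and (angle between green_reel's own z axis and vertical below 0.12 rad or angle between green_reel's own z axis and vertical above 3.02 rad) and linear speed of each of green_reel, red_reel below 0.02 m/s and contact force between the fingers and green_reel below 0.05 N and z of red_reel_mid in the frame of platter between 0.015 and 0.028 m and horizontal distance between red_reel_mid and platter below 0.075 m and (angle between red_reel's own z axis and vertical below 0.12 rad or angle between red_reel's own z axis and vertical above 3.02 rad) and contact force between the fingers and red_reel below 0.05 N); the robot touches nothing.
It fails at once if a reel is let fall (more than about 2 cm) ((linear speed of green_reel above 0.65 m/s and contact force between the fingers and green_reel below 0.01 N) or (linear speed of red_reel above 0.65 m/s and contact force between the fingers and red_reel below 0.01 N)).
It fails at once if the ramekin, pot, skewer cup, oil bottle, pepper mill, flipper or lid lifter is shifted more than 3 cm (distance of any of ramekin, pot, cup, oil, mill, flipper, lifter from where it was at the start of the episode above 0.03 m).
It fails at once if the ramekin, pot, skewer cup, oil bottle or pepper mill is tipped over (angle between any of ramekin, pot, cup, oil, mill's own z axis and vertical above 0.5 rad).
It fails at once if the tub or the platter is shifted more than 3 cm, or the spice carousel is knocked round (faster than 0.4 rad/s) (distance of any of platter, tub from where it was at the start of the episode above 0.03 m or velocity of joint jar_ring above 0.4 rad/s or velocity of joint jar_ring below -0.4 rad/s).
It also fails if it takes over 67 s, if anything falls off the work surface, if the arm or the gripper's body presses on something with over 40 N, if the wrist force passes 120 N, or if a joint passes its speed limit or range.

## Working session

There is one attempt and no reset: what is moved stays moved. The work goes in short steps, Python scripts to look and compute and a tool call to move; the robot and the scene stay as the last step left them, time stands still between calls to the robot, and variables do not carry over. Pictures are saved under pics/ and viewed, at most 10 in all, crops included, and the job is handed in when it is done.

Besides the shell and the picture viewer there is one more tool, called after "Emit:" as name([rows], argument=value, ...), one row to a line, values as JSON. carry_out: Moves the arm, as the interface text tells. Its arguments: {"type":"object","properties":{"targets":{"type":"array","items":{"type":"array","items":{"type":"number","minimum":-1,"maximum":1}}},"force":{"type":"number"}},"required":["targets"]}

```bash
ls; mkdir -p pics; python3 - <<'E'
from bench import ctrl, optics
import cv2, numpy as np
print(ctrl.observe(), ctrl.grip_depth)
for n in ("scene","top"):
    s=optics.snapshot(n); np.savez(f"{n}.npz",**s)
    cv2.imwrite(f"pics/{n}.png",cv2.resize(s["frame"][:,:,::-1],(800,600),interpolation=cv2.INTER_CUBIC))
    print(n,s["mtx"],s["xyz"],s["attitude"])
E
```

```text
pics
{'time': 0.0, 'joint_positions': array([ 1.07027879,  0.60011505, -0.00253416,  1.60011621,  0.00182163,
        0.94285854, -0.07981008]), 'qvel': array([-0.00159971,  0.00067891, -0.00074201, -0.00091152,  0.00103548,
        0.00097576, -0.00028704]), 'tau': array([-1.02244943e-03, -7.76456237e+01,  1.56470396e+00, -2.58016205e+01,
        1.22782745e-02,  8.76025879e-03,  2.27972214e-05]), 'position': array([ 0.29794252, -0.66045731,  0.23042923]), 'ee_rot': array([-7.09913974e-04,  9.77625318e-01,  2.10352512e-01, -2.34810333e-04]), 'ft_force': array([-0.19457755, -0.50541611, -0.66122162]), 'torque': array([-0.03390886,  0.01131787,  0.03945111]), 'gripper_force': 0.0, 'grip_width': 0.9994199263185491} -0.0187
scene [[487.72231279   0.         259.50082871]
 [  0.         487.72231279 190.64361336]
 [  0.           0.           1.        ]] [1.3966062  0.84102443 1.16817205] [-0.15290151  0.31961211  0.85419019 -0.3805632 ]
top [[353.88406875   0.         251.06873881]
 [  0.         353.88406875 190.68724509]
 [  0.           0.           1.        ]] [ 0.36336446 -0.05502119  1.07457097] [ 0.07476826 -0.69980604  0.70680823 -0.07143761]
```

View pics/scene.png

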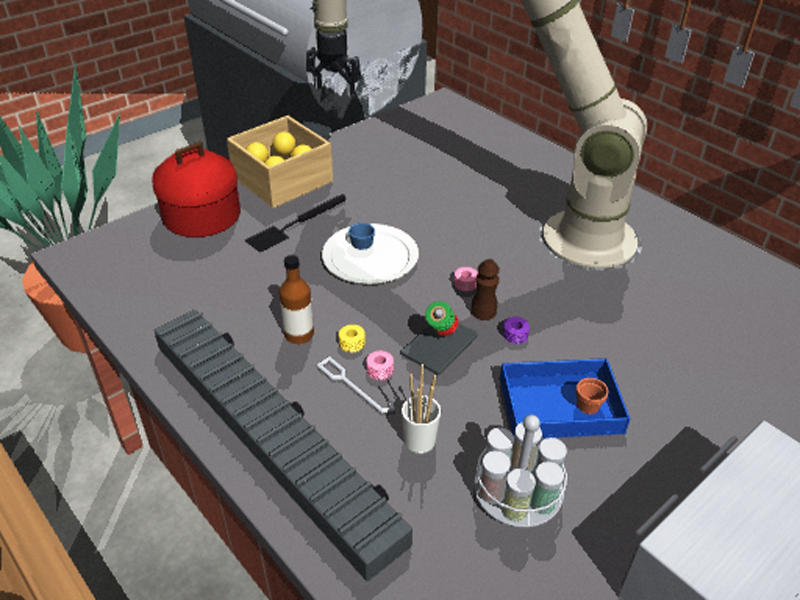

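View pics/top.png

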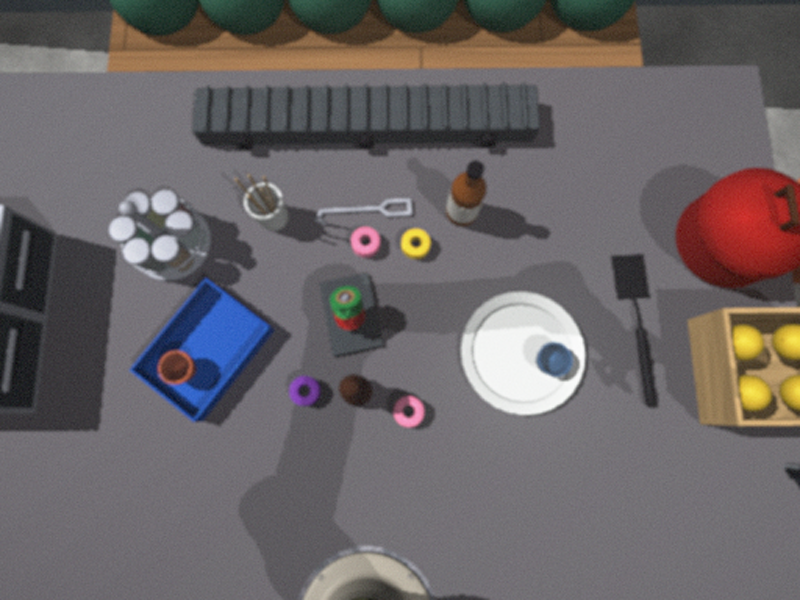

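Candidates in the top picture (800x600): green on spindle (346,298), with red directly beneath (348,322). Lookalikes are pink (366,241), yellow (415,243), purple (304,391) and pink (408,411), all lying on the table. I choose the green/red pair on the dark foot. The tub is at (203,348) with the pot at (176,367), and the platter is at (523,352) with the ramekin at (556,360).

```bash
cat > h.py <<'E'
import numpy as np, cv2
from scipy.spatial.transform import Rotation as R
from scipy.optimize import least_squares
def cloud(s):
    K=s["mtx"]; q=s["attitude"]; Rm=R.from_quat([q[1],q[2],q[3],q[0]]).as_matrix()
    v,u=np.mgrid[0:384,0:512]; d=s["depth"]
    c=np.stack([(u-K[0,2])/K[0,0]*d,(v-K[1,2])/K[1,1]*d,d],-1)
    P=c@Rm.T+s["xyz"]; P[d<=0]=np.nan
    return P
def hsv(s): return cv2.cvtColor(s["frame"],cv2.COLOR_RGB2HSV)
def near(P,c,r,zlo=.02,zhi=.25): return (np.hypot(P[...,0]-c[0],P[...,1]-c[1])<r)&(P[...,2]>zlo)&(P[...,2]<zhi)
E
python3 - <<'E'
from h import *
S={n:np.load(n+".npz") for n in("scene","top")}
C={n:cloud(S[n]) for n in S}
T=C["top"]
f=lambda u,v:(int(v*.64),int(u*.64))
for n,p in dict(green=(346,296),red=(348,324),mill=(355,388),tubfloor=(215,340),pot=(176,360),plat=(500,350),ram=(556,355),cup=(263,195),oil=(466,190),table=(430,480),foot=(360,345)).items(): print(n,T[f(*p)].round(3))
c0=T[f(346,296)]
for n in S:
    P=C[n];H=hsv(S[n]);m=near(P,c0,.09)
    g=m&(H[...,0]>40)&(H[...,0]<85)&(H[...,1]>100); r=m&((H[...,0]<8)|(H[...,0]>172))&(H[...,1]>120)
    print(n,"green",g.sum(),np.nanmean(P[g],0).round(3),"red",r.sum(),np.nanmean(P[r],0).round(3))
    cv2.imwrite(f"pics/crop_{n}.png",0) if 0 else None
# tub: blue in both
H=hsv(S["top"]);b=(H[...,0]>105)&(H[...,0]<125)&(H[...,1]>150)&near(T,T[f(215,340)],.16,-.01,.07)
rim=b&(T[...,2]>.037)
print("tub rim rect",cv2.minAreaRect(T[rim][:,:2].astype(np.float32)), rim.sum())
H=hsv(S["scene"]);Q=C["scene"];b=(H[...,0]>105)&(H[...,0]<125)&(H[...,1]>150)&near(Q,T[f(215,340)],.16,-.01,.07)&(Q[...,2]>.037)
print("tub rim scene",cv2.minAreaRect(Q[b][:,:2].astype(np.float32)), b.sum())
H=hsv(S["top"]);w=(H[...,1]<60)&(H[...,2]>150)&near(T,T[f(523,352)],.15,.008,.03)
print("platter",cv2.minEnclosingCircle(T[w][:,:2].astype(np.float32)),w.sum())
im=S["scene"]["frame"][185:250,250:340,::-1]
im2=S["top"]["frame"][170:235,190:280,::-1]
cv2.imwrite("pics/crop.png",np.vstack([cv2.resize(i,(410,296),interpolation=cv2.INTER_CUBIC) for i in(im,im2)]))
E
```

```text
green [0.572 0.032 0.111]
red [0.525 0.032 0.082]
mill [0.407 0.012 0.148]
tubfloor [0.509 0.296 0.008]
pot [0.469 0.362 0.027]
plat [ 0.483 -0.258  0.007]
ram [ 0.472 -0.362  0.009]
cup [0.792 0.203 0.049]
oil [ 0.753 -0.184  0.153]
table [ 0.244 -0.117  0.003]
foot [0.497 0.013 0.016]
scene green 200 [0.568 0.04  0.099] red 55 [0.548 0.05  0.061]
top green 229 [0.559 0.032 0.105] red 111 [0.53  0.025 0.077]
tub rim rect ((0.48953336477279663, 0.3092195391654968), (0.16116051375865936, 0.21917834877967834), 52.825923919677734) 529
tub rim scene ((0.48859548568725586, 0.3112037777900696), (0.1696924865245819, 0.2218874841928482), 53.413639068603516) 511
platter ((0.4796454608440399, -0.3001876771450043), 0.11757819354534149) 2206
```

View pics/crop.png

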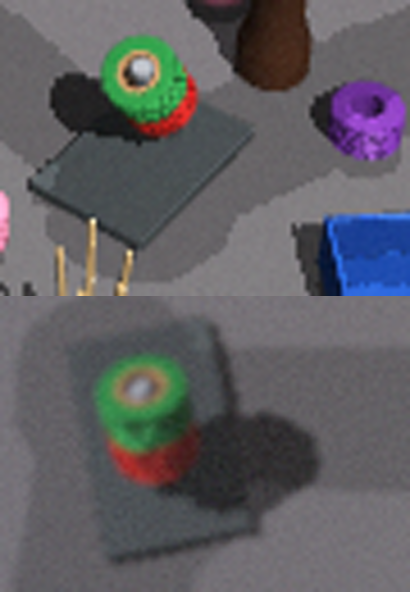

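```bash
python3 - <<'E'
from h import *
S={n:np.load(n+".npz") for n in("scene","top")}
pts=[]; foot={}
for n in S:
    P=cloud(S[n]);H=hsv(S[n]);m=near(P,(.55,.032),.08,.03,.14)
    g=m&(H[...,1]>110)&(((H[...,0]>40)&(H[...,0]<85))|(H[...,0]<6)|(H[...,0]>172))
    pts.append(P[g])
    f=near(P,(.54,.025),.13,.009,.017)&(H[...,2]<90)
    print(n,"foot",cv2.minAreaRect(P[f][:,:2].astype(np.float32)),f.sum())
def sd(p,X):
    a=p[3]; d=np.array([np.sin(.5585)*np.cos(a),np.sin(.5585)*np.sin(a),np.cos(.5585)])
    q=X-np.array([p[0],p[1],p[2]]); s=q@d; r=np.linalg.norm(q-np.outer(s,d),axis=1)
    e=np.stack([r-.028,np.abs(s-.03)-.03],1)
    return np.linalg.norm(np.maximum(e,0),axis=1)+np.minimum(e.max(1),0)
for k,X in(("scene",pts[0]),("top",pts[1]),("both",np.vstack(pts))):
    o=min((least_squares(lambda p:np.r_[sd(p,X),(p[2]-.055)*3],[.53,.03,.055,a],loss="soft_l1",f_scale=.003) for a in(-.5,0,.3,.6)),key=lambda o:o.cost)
    p=o.x; print(k,p.round(4),"deg",np.degrees(p[3]).round(1),"med",np.median(np.abs(sd(p,X))).round(4))
P=cloud(S["top"])
for n,c,r,z in(("mill",(.407,.012),.06,.1),("ram",(.47,-.362),.06,.025),("pot",(.47,.362),.05,.035)):
    m=near(P,c,r,z,.16); X=P[m][:,:2].astype(np.float32); H=hsv(S["top"])[m]
    if n=="pot": X=X[H[:,0]<25]
    if n=="ram": X=X[(H[:,1]>80)]
    print(n,cv2.minEnclosingCircle(X),len(X))
E
```

```text
scene foot ((0.524995744228363, 0.026822246611118317), (0.21977883577346802, 0.10407674312591553), 10.350927352905273) 672
top foot ((0.5574665069580078, 0.030060697346925735), (0.14976243674755096, 0.09971202164888382), 11.29535961151123) 842
scene [0.538  0.0264 0.0552 0.1929] deg 11.1 med 0.0011
top [0.5419 0.0274 0.0533 0.1931] deg 11.1 med 0.0007
both [0.5412 0.0269 0.0535 0.1869] deg 10.7 med 0.0012
mill ((0.40859678387641907, 0.016928695142269135), 0.025296267122030258) 273
ram ((0.46170857548713684, -0.3512662649154663), 0.031490251421928406) 95
pot ((0.45292726159095764, 0.34899431467056274), 0.031057236716151237) 170
```

The crop shows the wanted pair: green (146,80) over red (165,115) on the steel post. The lean azimuth is about 11°, and the spindle origin is about (0.540, 0.027, 0.054).

Emit:
carry_out([
  [1,0,0,0,0.83],
  [1,0,0,0,0.83],
  [1,0.53,-0.84,0,0],
  [1,0.53,-0.84,0,0],
  [1,0.53,-0.84,0,0],
  [1,0.53,-0.84,0,0],
  [1,0.53,-0.84,0,0],
  [1,0.53,-0.84,0,0],
  [1,0.53,-0.84,0,0],
  [1,0.53,-0.84,0,0],
  [1,0.53,-0.84,0,0],
  [1,0.53,-0.84,0,0],
  [1,0.53,-0.84,0,0],
  [1,0.53,-0.84,0,0],
  [1,0.53,-0.84,0,0],
  [1,0.53,-0.84,0,0],
  [1,0.53,-0.84,0,0],
  [1,0.53,-0.84,0,0],
  [1,0.53,-0.84,0,0],
  [1,0.53,-0.84,0,0],
], force=30)

```text
time: 2.1
position: [0.4602, -0.2433, 0.2311]
ee_rot: [-0.0, 0.995, 0.096, -0.0]
ft_force: [-0.3, -0.3, -0.5]
grip_width: 1.001
gripper_force: 0.0
```

Emit:
carry_out([
  [1,0.53,-0.84,0,0],
  [1,0.53,-0.84,0,0],
  [1,0.53,-0.84,0,0],
  [1,0.53,-0.84,0,0],
  [1,0.53,-0.84,0,0],
  [1,0.53,-0.84,0,0],
  [1,0.53,-0.84,0,0],
  [1,0.53,-0.84,0,0],
  [1,0.53,-0.84,0,0],
  [1,0,0,0,0],
  [1,0,0,0,0],
])

```text
time: 3.2
position: [0.5409, -0.0357, 0.2309]
ee_rot: [0.0, 0.995, 0.096, -0.0]
ft_force: [0.4, -0.5, -0.5]
grip_width: 1.003
gripper_force: 0.0
```

```bash
cat >> h.py <<'E'
def wcloud(s,o):
    s=dict(s); q=o["ee_rot"]; Rt=R.from_quat([q[1],q[2],q[3],q[0]]).as_matrix(); he=np.array(s["hand_eye"])
    s["attitude"]=[1,0,0,0]; s["xyz"]=np.zeros(3)
    c=cloud(s); c=c@he[:3,:3].T+he[:3,3]
    return c@Rt.T+o["position"]
def sd(p,X,L=.06,s0=0):
    a=p[3]; d=np.array([np.sin(.5585)*np.cos(a),np.sin(.5585)*np.sin(a),np.cos(.5585)])
    q=X-np.array([p[0],p[1],p[2]]); s=q@d; r=np.linalg.norm(q-np.outer(s,d),axis=1)
    e=np.stack([r-.028,np.abs(s-s0-L/2)-L/2],1)
    return np.linalg.norm(np.maximum(e,0),axis=1)+np.minimum(e.max(1),0)
def fit(X,L=.06): return least_squares(lambda p:np.r_[sd(p,X,L),(p[2]-.055)*3],[.54,.027,.055,.19],loss="soft_l1",f_scale=.003).x
E
python3 - <<'E'
from h import *
from bench import ctrl,optics
o=ctrl.observe(); s=optics.snapshot("wrist"); P=wcloud(s,o); H=hsv(s)
cv2.imwrite("pics/w1.png",s["frame"][:,:,::-1])
m=near(P,(.55,.032),.09,.03,.14)&(H[...,1]>110)
g=m&(H[...,0]>40)&(H[...,0]<85); r=m&((H[...,0]<6)|(H[...,0]>172))
print(g.sum(),r.sum(),np.array(s["hand_eye"]).round(3).tolist())
X=P[g|r]; p=fit(X); print(p.round(4),np.median(abs(sd(p,X))))
E
```

```text
2259 447 [[0.001, -0.964, -0.265, 0.067], [1.0, 0.001, 0.0, -0.001], [0.0, -0.265, 0.964, -0.142], [0.0, 0.0, 0.0, 1.0]]
[0.5392 0.0284 0.0526 0.2041] 0.00034357255519041133
```

View pics/w1.png

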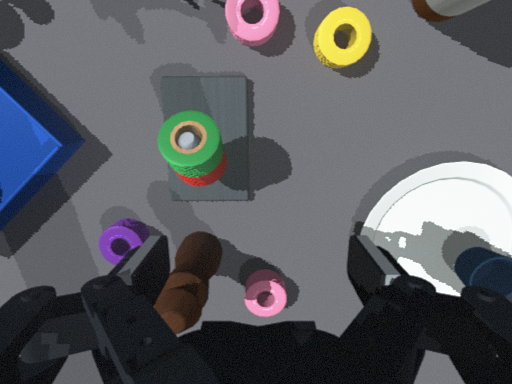

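The wrist view shows the green reel at (190,145), clear of the mill at (195,265). The fit agrees with the earlier one.

Emit:
carry_out([
  [1,0.524,-0.84,0,0],
  [1,0.524,-0.84,0,0],
  [1,0.524,-0.84,0,0],
  [1,0,0,0.5,0],
  [1,0,0,0.8,0],
  [1,0,0,0.8,0],
  [1,0,0,0.8,0],
  [1,0,0,0.8,0],
  [1,0,0,0.8,0],
  [1,0,0,0.8,0],
  [1,0,0,0.8,0],
  [1,0,0,0,0],
  [1,0,0,0,0],
])

```text
time: 4.55
position: [0.5672, 0.032, 0.0787]
ee_rot: [0.0, 0.995, 0.095, -0.001]
ft_force: [0.7, -0.1, -0.2]
grip_width: 0.998
gripper_force: 0.0
```

```bash
python3 - <<'E'
from h import *
from bench import ctrl,optics
o=ctrl.observe(); s=optics.snapshot("wrist"); P=wcloud(s,o); H=hsv(s); print(o["position"],o["ft_force"])
cv2.imwrite("pics/w2.png",s["frame"][:,:,::-1])
m=near(P,(.56,.032),.09,.03,.14)&(H[...,1]>110)
g=m&(H[...,0]>40)&(H[...,0]<85); r=m&((H[...,0]<6)|(H[...,0]>172))
X=P[g|r]; p=fit(X); print(g.sum(),r.sum(),p.round(4),np.median(abs(sd(p,X))))
E
```

```text
[0.56717613 0.03204292 0.07867103] [ 0.65414865 -0.12695725 -0.18420356]
7912 0 [0.5386 0.0273 0.0532 0.1951] 0.00043065233871737024
```

View pics/w2.png

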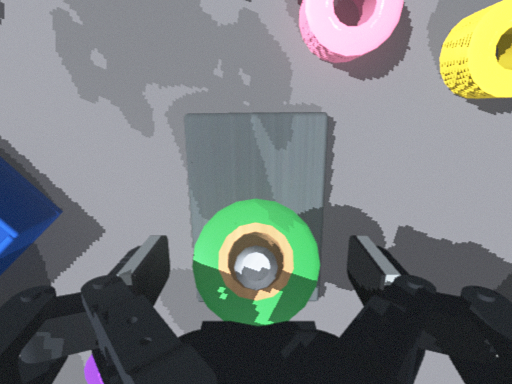

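The green reel (257,262) is centred between the pads. Closing.

Emit:
carry_out([
  [-1,0,0,0,0],
  [-1,0,0,0,0],
  [-1,0,0,0,0],
  [-1,0,0,0,0],
  [-1,0,0,0,0],
  [-1,0,0,0,0],
  [-1,0,0,0,0],
  [-1,0,0,0,0],
  [-1,0,0,0,0],
], force=30)

```text
time: 5.5
position: [0.5681, 0.0333, 0.08]
ee_rot: [0.0, 0.995, 0.096, 0.001]
ft_force: [-1.0, -1.3, 6.9]
grip_width: 0.652
gripper_force: 30.3
```

Emit:
carry_out([
  [-1,0.212,0,-0.339,0],
  [-1,0.212,0,-0.339,0],
  [-1,0.212,0,-0.339,0],
  [-1,0.212,0,-0.339,0],
  [-1,0.212,0,-0.339,0],
  [-1,0.212,0,-0.339,0],
  [-1,0,0,0,0],
])

```text
time: 6.2
position: [0.6005, 0.0397, 0.131]
ee_rot: [-0.0, 0.995, 0.096, 0.001]
ft_force: [-0.7, 0.3, -1.6]
grip_width: 0.653
gripper_force: 32.0
```

```bash
python3 - <<'E'
from h import *
from bench import ctrl,optics
S=[optics.snapshot("scene"),optics.snapshot("top")]
cv2.imwrite("pics/lift.png",np.vstack([cv2.resize(s["frame"][a:a+65,b:b+90,::-1],(410,296),interpolation=cv2.INTER_CUBIC) for s,a,b in((S[0],170,240),(S[1],170,190))]))
for s in S:
    P=cloud(s);H=hsv(s);m=near(P,(.56,.03),.12,.03,.2)&(H[...,1]>110)
    g=m&(H[...,0]>40)&(H[...,0]<85); r=m&((H[...,0]<6)|(H[...,0]>172)); print(g.sum(),P[g].mean(0),r.sum(),P[r].mean(0),P[r].max(0))
E
```

```text
136 [0.60762198 0.04262503 0.14934788] 137 [0.55305803 0.04557684 0.07133338] [0.58818572 0.08137082 0.16371685]
0 [nan nan nan] 72 [0.53527267 0.01084317 0.07647051] [0.55743437 0.0241931  0.09243802]<stdin>:7: RuntimeWarning: Mean of empty slice.
  ret = um.true_divide(
```

View pics/lift.png

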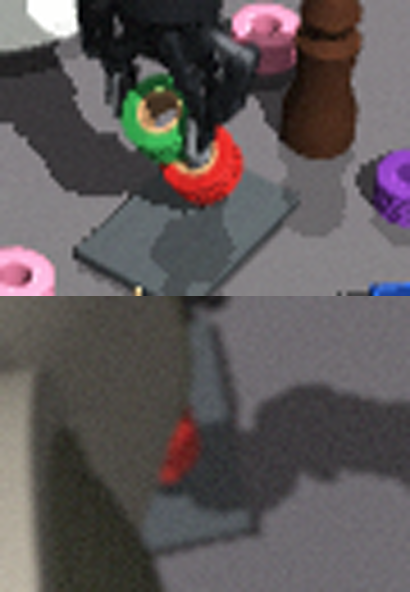

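The green reel hangs clear at (155,115) and the red is still seated at (205,165). Lift, turn, and measure the move to the tub.

Emit:
carry_out([
  [-1,0,0,-0.6,0],
  [-1,0,0,-0.8,0.8],
  [-1,0,0,-0.8,0.8],
  [-1,0,0,-0.2,0.8],
  [-1,0,0,0,0.8],
  [-1,0,0,0,0.8],
  [-1,0,0,0,0.8],
  [-1,0,0,0,0.8],
  [-1,0,0,0,0.42],
  [-1,0,0,0,0],
])

```text
time: 7.3
position: [0.5982, 0.0395, 0.189]
ee_rot: [0.0, 0.948, -0.319, -0.001]
ft_force: [-0.0, 0.4, -0.8]
grip_width: 0.652
gripper_force: 32.1
```

```bash
cat >> h.py <<'E'
def tool(o,dw):
    q=o["ee_rot"]; Rt=R.from_quat([q[1],q[2],q[3],q[0]]).as_matrix(); return Rt.T@np.array(dw)
E
python3 - <<'E'
from h import *
from bench import ctrl,optics
o=ctrl.observe(); print(o["position"],o["joint_positions"].round(2))
q=o["ee_rot"]; print(np.degrees(2*np.arctan2(q[2],q[1])))
# target: reel mid at tub (-.055,0)
u=np.radians(142.8); t=np.array([.489,.310])-.055*np.array([np.cos(u),np.sin(u)])
print("reel mid target",t); 
d=tool(o,[*(t-o["position"][:2]),0]); d[0]+=.005; print("tool shift to have reel there",d)
P=cloud(np.load("top.npz")); X=P[near(P,(.7,.38),.13,.09,.16)][:,:2].astype(np.float32); print("carousel",cv2.minEnclosingCircle(X))
s=optics.snapshot("wrist"); P=wcloud(s,o);H=hsv(s)
m=(H[...,0]>40)&(H[...,0]<85)&(H[...,1]>110)&(np.hypot(*(P[...,:2]-o["position"][:2]).transpose(2,0,1))<.06)&(P[...,2]>.12)
X=P[m]; # top face plane
T=np.array([tool(o,x-o["position"]) for x in X]); c=np.median(T,0); 
from numpy.linalg import svd
A=np.c_[T[:,0],np.ones(len(T))]; k=np.polyfit(T[:,0],T[:,2],1); print(len(T),"tilt",np.degrees(np.arctan(k[0])),T.min(0),T.max(0))
E
```

```text
[0.59824518 0.03947281 0.18897592] [-0.33  0.51  0.24  1.95 -0.18  0.71 -2.2 ]
-37.19069193389766
reel mid target [0.53280915 0.27674705]
tool shift to have reel there [-1.90553287e-01 -1.49465219e-01 -2.88698227e-05]
carousel ((0.7065150737762451, 0.39198413491249084), 0.07650403678417206)
7071 tilt 30.183395468871673 [-0.0214096  -0.05217603 -0.07646263] [ 0.02436703  0.02751274 -0.00798335]
```

Joint 7 would come close to its limit at that yaw, so I'll turn back 27° before moving over the tub.

Emit:
carry_out([
  [-1,0,0,0,-0.85],
  [-1,0,0,0,-0.85],
  [-1,0,0,0,-0.85],
  [-1,0,0,0,-0.85],
  [-1,-0.4,-0.89,0,0],
  [-1,-0.4,-0.89,0,0],
  [-1,-0.4,-0.89,0,0],
  [-1,-0.4,-0.89,0,0],
  [-1,-0.4,-0.89,0,0],
  [-1,-0.4,-0.89,0,0],
  [-1,-0.4,-0.89,0,0],
  [-1,-0.4,-0.89,0,0],
  [-1,-0.4,-0.89,0,0],
  [-1,-0.4,-0.89,0,0],
  [-1,0,0,0.8,0],
  [-1,0,0,0.8,0],
  [-1,0,0,0.8,0],
  [-1,0,0,0.8,0],
  [-1,0,0,0,0],
  [-1,0,0,0,0],
])

```text
time: 9.35
position: [0.5387, 0.2756, 0.1096]
ee_rot: [0.0, 0.996, -0.086, -0.0]
ft_force: [-0.5, 1.1, -0.4]
grip_width: 0.653
gripper_force: 32.2
```

```bash
python3 - <<'E'
from h import *
from bench import ctrl,optics
o=ctrl.observe(); print(o["position"],o["joint_positions"].round(2),o["ft_force"])
s=optics.snapshot("wrist"); cv2.imwrite("pics/w3.png",s["frame"][:,:,::-1])
P=cloud(optics.snapshot("scene")); 
E
```

```text
[0.5387208  0.27560299 0.10955673] [-0.63  0.61  0.09  1.98 -0.1   0.55 -2.21] [-0.48669427  1.08015253 -0.44704454]
```

View pics/w3.png

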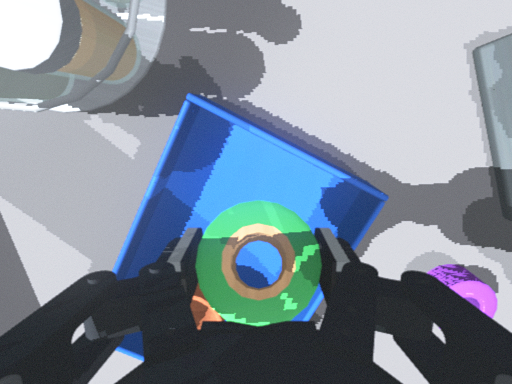

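The tub's free half is in view, with corners at (190,97) and (385,195). The reel at (258,262) may sit off the centreline, so I'll check the tub pose from this view.

```bash
python3 - <<'E'
from h import *
from bench import ctrl,optics
o=ctrl.observe(); s=optics.snapshot("wrist"); P=wcloud(s,o);H=hsv(s)
b=(H[...,0]>105)&(H[...,0]<125)&(H[...,1]>150)
for c in((.489,.310),):
    u=np.radians(142.8); ex=np.array([np.cos(u),np.sin(u)]); ey=np.array([-ex[1],ex[0]])
    d=P[...,:2]-c; lx=d@ex; ly=d@ey; rim=b&(P[...,2]>.036)&(P[...,2]<.055)
    print("rim n",rim.sum(),"lx",np.nanpercentile(lx[rim],[0,1,99]),"ly",np.nanpercentile(ly[rim],[0,1,99,100]),"z",np.median(P[rim][:,2]),"floor z",np.median(P[b&(P[...,2]<.02)][:,2]))
    t=o["position"][:2]-.005*np.array([.985,-.172])-c; print("reel local",t@ex,t@ey)
E
```

```text
rim n 3403 lx [-0.10806614 -0.10782622  0.10855433] ly [-0.07987922 -0.07839363  0.07880163  0.08015361] z 0.04381537460957714 floor z 0.004658650286484933
reel local -0.05620800736589755 -0.001014191720668701
```

Emit:
carry_out([
  [-1,0,0,0.7,0],
  [-1,0,0,0.8,0],
  [-1,0,0,0.8,0],
  [-1,0,0,0.6,0],
  [-1,0,0,0.3,0],
  [-1,0,0,0,0],
  [-1,0,0,0.1,0],
  [-1,0,0,0.1,0],
  [-1,0,0,0.1,0],
  [-1,0,0,0,0],
], force=20)

```text
time: 10.5
position: [0.5388, 0.2759, 0.0221]
ee_rot: [-0.0, 0.996, -0.087, 0.0]
ft_force: [0.7, 0.7, -1.5]
grip_width: 0.655
gripper_force: 32.2
```

Emit:
carry_out([
  [-1,0,0,0.06,0],
  [-1,0,0,0.06,0],
  [-1,0,0,0.06,0],
  [-1,0,0,0.06,0],
  [-1,0,0,0,0],
])

```text
time: 11.0
position: [0.5382, 0.2763, 0.0182]
ee_rot: [-0.0, 0.996, -0.087, -0.0]
ft_force: [-7.1, -1.4, 26.5]
grip_width: 0.653
gripper_force: 35.1
```

Emit:
carry_out([
  [-1,0,0,0.08,0],
  [-1,0,0,0.08,0],
  [-1,0,0,0,0],
])

```text
time: 11.3
position: [0.5378, 0.2767, 0.0143]
ee_rot: [-0.001, 0.996, -0.086, -0.0]
ft_force: [-9.1, 0.1, 27.8]
grip_width: 0.654
gripper_force: 37.4
```

```bash
cat >> h.py <<'E'
def facetilt(s,o,lo,hi,zmin):
    P=wcloud(s,o);H=hsv(s); h=H[...,0].astype(int)
    c=((h>lo)&(h<hi)) if lo<hi else ((h>lo)|(h<hi))
    m=c&(H[...,1]>110)&(np.hypot(P[...,0]-o["position"][0],P[...,1]-o["position"][1])<.045)&(P[...,2]>zmin)
    T=np.array([tool(o,x-o["position"]) for x in P[m]]); T=T[np.abs(T[:,1])<.02]
    for _ in range(4):
        A=np.c_[T[:,:2],np.ones(len(T))]; k=np.linalg.lstsq(A,T[:,2],rcond=None)[0]; r=np.abs(T[:,2]-A@k); T=T[r<max(.002,np.median(r)*2)]
    print("tilt x,y deg",np.degrees(np.arctan(k[:2])).round(1),"n",len(T),"range",T.min(0).round(3),T.max(0).round(3))
E
python3 - <<'E'
from h import *
from bench import ctrl,optics
o=ctrl.observe(); s=optics.snapshot("wrist"); facetilt(s,o,40,85,.02); cv2.imwrite("pics/w4.png",s["frame"][:,:,::-1])
E
```

```text
tilt x,y deg [25.8 -0.3] n 4494 range [-0.021 -0.02  -0.038] [ 0.024  0.02  -0.016]
```

Rotating toward flat. I'll follow the arc about the low edge, moving back as well as down.

Emit:
carry_out([
  [-1,-0.08,0,0.04,0],
  [-1,-0.08,0,0.04,0],
  [-1,-0.08,0,0.04,0],
  [-1,-0.04,0,0.04,0],
  [-1,0,0,0,0],
])

```text
time: 11.85
position: [0.5334, 0.2777, 0.0097]
ee_rot: [-0.001, 0.996, -0.087, 0.002]
ft_force: [-1.3, -1.3, 15.8]
grip_width: 0.652
gripper_force: 39.4
```

```bash
python3 - <<'E'
from h import *
from bench import ctrl,optics
o=ctrl.observe(); s=optics.snapshot("wrist"); facetilt(s,o,40,85,.02); cv2.imwrite("pics/w4.png",s["frame"][:,:,::-1])
E
```

```text
tilt x,y deg [16.4 -0. ] n 3783 range [-0.022 -0.02  -0.037] [ 0.024  0.02  -0.022]
```

Emit:
carry_out([
  [-1,-0.08,0,0.06,0],
  [-1,-0.08,0,0.06,0],
  [-1,-0.08,0,0.04,0],
  [-1,0,0,0,0],
])

```text
time: 12.3
position: [0.5288, 0.2787, 0.0056]
ee_rot: [-0.001, 0.996, -0.087, 0.003]
ft_force: [2.4, -0.8, 10.3]
grip_width: 0.652
gripper_force: 40.6
```

```bash
python3 - <<'E'
from h import *
from bench import ctrl,optics
o=ctrl.observe(); s=optics.snapshot("wrist"); facetilt(s,o,40,85,.02); cv2.imwrite("pics/w4.png",s["frame"][:,:,::-1])
E
```

```text
tilt x,y deg [8.1 0. ] n 3976 range [-0.023 -0.02  -0.036] [ 0.024  0.02  -0.026]
```

Emit:
carry_out([
  [0.34,0,0,0,0],
  [0.38,0,0,0,0],
  [0.42,0,0,0,0],
  [0.46,0,0,0,0],
  [0.5,0,0,0,0],
  [0.5,0,0,0,0],
  [0.5,0,0,0,0],
])

```text
time: 13.05
position: [0.5259, 0.2781, 0.004]
ee_rot: [0.0, 0.996, -0.087, -0.0]
ft_force: [0.4, 0.2, 0.1]
grip_width: 0.753
gripper_force: 0.0
```

```bash
python3 - <<'E'
from h import *
from bench import ctrl,optics
o=ctrl.observe(); s=optics.snapshot("wrist"); facetilt(s,o,40,85,.02); cv2.imwrite("pics/w4.png",s["frame"][:,:,::-1])
E
```

```text
tilt x,y deg [0.5 0.1] n 4178 range [-0.026 -0.02  -0.032] [ 0.023  0.02  -0.028]
```

View pics/w4.png

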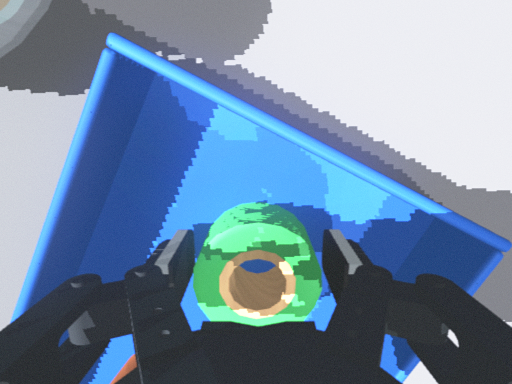

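The green reel is flat (0.5°) and released in the tub. Retreat and go back to the spindle.

Emit:
carry_out([
  [0.5,0,0,-0.3,0],
  [0.5,0,0,-0.8,0],
  [0.5,0,0,-1,0],
  [0.6,0,0,-1,0],
  [1,0,0,-1,0],
  [1,0,0,-1,0],
  [1,0,0,-1,0],
  [1,0,0,-1,0],
  [1,0,0,-1,-0.875],
  [1,0,0,0,-0.875],
  [1,0,0,0,-0.875],
  [1,-0.09,0.99,0,0],
  [1,-0.09,0.99,0,0],
  [1,-0.09,0.99,0,0],
  [1,-0.09,0.99,0,0],
  [1,-0.09,0.99,0,0],
  [1,-0.09,0.99,0,0],
  [1,-0.09,0.99,0,0],
  [1,-0.09,0.99,0,0],
  [1,0,0,0,0],
])

```text
time: 15.1
position: [0.5463, 0.0762, 0.2072]
ee_rot: [0.001, 0.996, 0.094, 0.0]
ft_force: [-0.5, -0.3, -0.2]
grip_width: 1.002
gripper_force: 0.0
```

```bash
python3 - <<'E'
from h import *
from bench import ctrl,optics
o=ctrl.observe(); s=optics.snapshot("wrist"); P=wcloud(s,o); H=hsv(s)
q=o["ee_rot"];az=2*np.arctan2(q[2],q[1]); print(o["position"],np.degrees(az))
m=near(P,(.55,.03),.06,.03,.14)&(H[...,1]>110)&((H[...,0]<6)|(H[...,0]>172))
X=P[m]; p=fit(X,.03); print(m.sum(),p.round(4),np.median(abs(sd(p,X,.03))))
mid=p[:3]+.015*np.array([np.sin(.5585)*np.cos(p[3]),np.sin(.5585)*np.sin(p[3]),np.cos(.5585)])
t=mid+[.005*np.cos(az),.005*np.sin(az),-.0117]; print(mid,t,tool(o,t-o["position"]))
s=optics.snapshot("scene");P=cloud(s);H=hsv(s);g=(H[...,0]>40)&(H[...,0]<85)&(H[...,1]>110)&near(P,(.53,.277),.06,.005,.1)
print("green",g.sum(),P[g].max(0),np.median(P[g],0))
E
```

```text
[0.54634575 0.07622789 0.2072147 ] 10.753221884095238
1944 [0.5393 0.0276 0.0527 0.1979] 0.00039526597515904087
[0.5470524  0.02917361 0.06544228] [0.5519646  0.0301065  0.05374228] [-0.00308712  0.04609958  0.15355075]
green 227 [0.55043017 0.30855078 0.0418183 ] [0.53357165 0.28760624 0.03248392]
```

Emit:
carry_out([
  [1,-0.06,0.92,0,0],
  [1,-0.06,0.92,0,0],
  [1,0,0,0,0],
  [1,0,0,0.5,0],
  [1,0,0,0.8,0],
  [1,0,0,0.8,0],
  [1,0,0,0.8,0],
  [1,0,0,0.8,0],
  [1,0,0,0.8,0],
  [1,0,0,0.8,0],
  [1,0,0,0.8,0],
  [1,0,0,0,0],
  [1,0,0,0,0],
])

```text
time: 16.5
position: [0.5517, 0.0358, 0.0537]
ee_rot: [-0.0, 0.995, 0.097, -0.001]
ft_force: [0.2, 0.6, 1.1]
grip_width: 0.997
gripper_force: 0.0
```

```bash
python3 - <<'E'
from h import *
from bench import ctrl,optics
o=ctrl.observe(); s=optics.snapshot("wrist"); P=wcloud(s,o); H=hsv(s); print(o["position"],o["ft_force"])
m=near(P,(.55,.03),.06,.03,.14)&(H[...,1]>110)&((H[...,0]<6)|(H[...,0]>172))
X=P[m]; p=fit(X,.03); print(m.sum(),p.round(4),np.median(abs(sd(p,X,.03))))
E
```

```text
[0.55166202 0.03576044 0.0536635 ] [0.23510852 0.61688807 1.12307869]
7908 [0.5386 0.0273 0.0533 0.195 ] 0.0004414716332444193
```

Emit:
carry_out([
  [1,-0.04,0.22,0,0],
  [1,0,0,0,0],
  [-1,0,0,0,0],
  [-1,0,0,0,0],
  [-1,0,0,0,0],
  [-1,0,0,0,0],
  [-1,0,0,0,0],
  [-1,0,0,0,0],
  [-1,0,0,0,0],
  [-1,0,0,0,0],
], force=30)

```text
time: 17.55
position: [0.5525, 0.029, 0.0549]
ee_rot: [0.0, 0.995, 0.096, 0.0]
ft_force: [-1.2, 1.1, 7.2]
grip_width: 0.653
gripper_force: 30.2
```

Emit:
carry_out([
  [-1,0.212,0,-0.339,0],
  [-1,0.212,0,-0.339,0],
  [-1,0.212,0,-0.339,0],
  [-1,0.212,0,-0.339,0],
  [-1,0.212,0,-0.339,0],
  [-1,0.212,0,-0.339,0],
  [-1,0.212,0,-0.339,0],
  [-1,0.212,0,-0.339,0],
  [-1,0.212,0,-0.339,0],
  [-1,0,0,0,0],
])

```text
time: 18.55
position: [0.6007, 0.0384, 0.1317]
ee_rot: [-0.0, 0.995, 0.096, 0.001]
ft_force: [0.9, 0.9, -2.1]
grip_width: 0.659
gripper_force: 32.2
```

Emit:
carry_out([
  [-1,0,0,-0.6,0],
  [-1,0,0,-0.9,-0.8],
  [-1,0,0,-0.8,-0.8],
  [-1,0,0,0,-0.8],
  [-1,0,0,0,-0.8],
  [-1,0,0,0,-0.8],
  [-1,0,0,0,-0.8],
  [-1,0,0,0,-0.8],
  [-1,0,0,0,-0.8],
  [-1,0,0,0,-0.8],
  [-1,0,0,0,-0.3],
  [-1,0,0,0,0],
])

```text
time: 19.75
position: [0.5987, 0.0378, 0.1875]
ee_rot: [-0.0, 0.814, 0.581, -0.0]
ft_force: [-0.2, 0.3, -0.7]
grip_width: 0.657
gripper_force: 32.3
```

```bash
python3 - <<'E'
from h import *
from bench import ctrl,optics
o=ctrl.observe(); s=optics.snapshot("wrist"); print(o["position"],o["joint_positions"].round(2)); facetilt(s,o,172,6,.12)
q=o["ee_rot"];az=2*np.arctan2(q[2],q[1]); e=np.array([np.cos(az),np.sin(az)]); print(np.degrees(az))
c=np.array([.4796,-.3002]); r=np.array([.4617,-.3513]); u=(c-r)/np.linalg.norm(c-r); t=c+.048*u
print("reel target",t,"tool",tool(o,[*(t+.005*e-o["position"][:2]),0]))
E
```

```text
[0.59869063 0.03781674 0.18745578] [ 0.04  0.52 -0.29  1.92  0.21  0.73 -0.7 ]
tilt x,y deg [32.  -0.1] n 5698 range [-0.02  -0.02  -0.038] [ 0.027  0.02  -0.008]
71.05359035312497
reel target [ 0.49546867 -0.25489895] tool [-3.05371608e-01 -2.58964043e-03  9.02336291e-05]
```

Emit:
carry_out([
  [-1,-0.94,-0.01,0,0],
  [-1,-0.94,-0.01,0,0],
  [-1,-0.94,-0.01,0,0],
  [-1,-0.94,-0.01,0,0],
  [-1,-0.94,-0.01,0,0],
  [-1,-0.94,-0.01,0,0],
  [-1,-0.94,-0.01,0,0],
  [-1,-0.94,-0.01,0,0],
  [-1,-0.94,-0.01,0,0],
  [-1,-0.94,-0.01,0,0],
  [-1,-0.94,-0.01,0,0],
  [-1,-0.94,-0.01,0,0],
  [-1,-0.94,-0.01,0,0],
  [-1,0,0,0.8,0],
  [-1,0,0,0.8,0],
  [-1,0,0,0.8,0],
  [-1,0,0,0.8,0],
  [-1,0,0,0,0],
  [-1,0,0,0,0],
])

```text
time: 21.7
position: [0.4967, -0.2496, 0.108]
ee_rot: [-0.0, 0.814, 0.581, -0.0]
ft_force: [0.4, -0.7, -0.6]
grip_width: 0.654
gripper_force: 32.5
```

```bash
python3 - <<'E'
from h import *
from bench import ctrl,optics
o=ctrl.observe(); s=optics.snapshot("wrist"); print(o["position"],o["ft_force"]); facetilt(s,o,172,6,.05)
P=wcloud(s,o);H=hsv(s); w=near(P,(.48,-.3),.13,-.005,.03)&(H[...,1]<60)&(H[...,2]>120)
print(np.percentile(P[w][:,2],[5,25,50,75,95]))
cv2.imwrite("pics/w5.png",s["frame"][:,:,::-1])
E
```

```text
[ 0.49670866 -0.2495605   0.10796519] [ 0.40064354 -0.69755056 -0.59881564]
tilt x,y deg [31.9 -0.1] n 5700 range [-0.02  -0.02  -0.038] [ 0.026  0.02  -0.008]
[0.00459587 0.00551556 0.00666966 0.0144537  0.01734236]
```

View pics/w5.png

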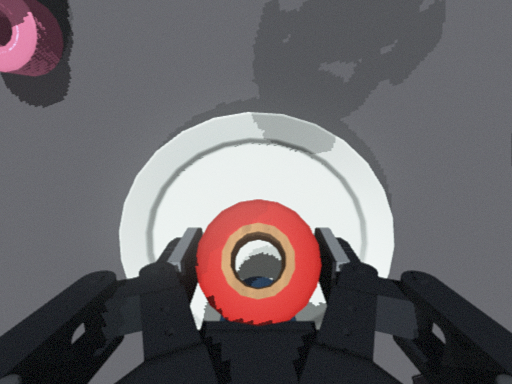

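The red reel (258,262) hangs over the platter's free half, with the ramekin well behind it. Lower, then follow the same arc.

Emit:
carry_out([
  [-1,0,0,0.7,0],
  [-1,0,0,0.8,0],
  [-1,0,0,0.8,0],
  [-1,0,0,0.6,0],
  [-1,0,0,0.3,0],
  [-1,0,0,0,0],
  [-1,0,0,0.1,0],
  [-1,0,0,0.1,0],
  [-1,0,0,0,0],
])

```text
time: 22.65
position: [0.4969, -0.2499, 0.0232]
ee_rot: [0.0, 0.814, 0.581, 0.0]
ft_force: [1.0, 0.3, -1.5]
grip_width: 0.654
gripper_force: 32.5
```

Emit:
carry_out([
  [-1,-0.04,0,0.07,0],
  [-1,-0.06,0,0.07,0],
  [-1,-0.07,0,0.07,0],
  [-1,-0.07,0,0.06,0],
  [-1,0,0,0,0],
])

```text
time: 23.15
position: [0.4952, -0.2561, 0.0172]
ee_rot: [0.001, 0.814, 0.581, 0.0]
ft_force: [-1.7, 0.2, 12.9]
grip_width: 0.653
gripper_force: 35.4
```

```bash
python3 - <<'E'
from h import *
from bench import ctrl,optics
o=ctrl.observe(); s=optics.snapshot("wrist"); facetilt(s,o,172,6,.02)
E
```

```text
tilt x,y deg [21.5  0.1] n 5725 range [-0.022 -0.02  -0.036] [ 0.028  0.02  -0.014]
```

Emit:
carry_out([
  [-1,-0.07,0,0.07,0],
  [-1,-0.07,0,0.07,0],
  [-1,-0.07,0,0.07,0],
  [-1,-0.06,0,0.06,0],
  [-1,0,0,0,0],
])

```text
time: 23.7
position: [0.4932, -0.2626, 0.0103]
ee_rot: [0.001, 0.814, 0.581, 0.0]
ft_force: [-1.0, -0.7, 11.0]
grip_width: 0.658
gripper_force: 36.8
```

```bash
python3 - <<'E'
from h import *
from bench import ctrl,optics
o=ctrl.observe(); s=optics.snapshot("wrist"); facetilt(s,o,172,6,.02)
E
```

```text
tilt x,y deg [7.1 0.2] n 5515 range [-0.026 -0.02  -0.032] [ 0.028  0.02  -0.023]
```

Emit:
carry_out([
  [-1,-0.04,0,0.06,0],
  [0.34,0,0,0,0],
  [0.38,0,0,0,0],
  [0.42,0,0,0,0],
  [0.46,0,0,0,0],
  [0.5,0,0,0,0],
  [0.5,0,0,0,0],
  [0.5,0,0,0,0],
])

```text
time: 24.55
position: [0.4922, -0.2627, 0.0078]
ee_rot: [-0.0, 0.814, 0.581, -0.0]
ft_force: [-0.1, 0.7, 0.1]
grip_width: 0.752
gripper_force: 0.0
```

```bash
python3 - <<'E'
from h import *
from bench import ctrl,optics
o=ctrl.observe(); s=optics.snapshot("wrist"); facetilt(s,o,172,6,.02)
E
```

```text
tilt x,y deg [0.4 0.1] n 5037 range [-0.028 -0.02  -0.029] [ 0.026  0.02  -0.025]
```

Flat and released. Retreat, then a final check.

Emit:
carry_out([
  [0.5,0,0,-0.3,0],
  [0.5,0,0,-0.8,0],
  [0.5,0,0,-1,0],
  [0.5,0,0,-1,0],
  [0.5,0,0,-1,0],
  [0.5,0,0,-1,0],
  [0.5,0,0,-1,0],
  [0.5,0,0,-1,0],
  [0.5,0,0,-1,0],
  [0.5,0,0,0,0],
  [0.5,0,0,0,0],
  [0.5,0,0,0,0],
])

```text
time: 25.8
position: [0.4916, -0.2626, 0.2098]
ee_rot: [-0.0, 0.814, 0.581, -0.0]
ft_force: [-0.3, 0.1, 0.1]
grip_width: 0.751
gripper_force: 0.0
```

```bash
python3 - <<'E'
from h import *
from bench import ctrl,optics
o=ctrl.observe(); print(o["position"],o["ft_force"]); s=optics.snapshot("scene")
cv2.imwrite("pics/end.png",cv2.resize(s["frame"][:,:,::-1],(800,600),interpolation=cv2.INTER_CUBIC))
P=cloud(s);H=hsv(s)
b=(H[...,0]>105)&(H[...,0]<125)&(H[...,1]>150)&near(P,(.509,.296),.16,.037,.07)
print("tub",cv2.minAreaRect(P[b][:,:2].astype(np.float32)))
w=wcloud(optics.snapshot("wrist"),o); 
h=H[...,0]
for n,c,m in(("green",(.53,.277),(h>40)&(h<85)),("red",(.49,-.265),(h<6)|(h>172))):
    X=P[m&(H[...,1]>110)&near(P,c,.06,.005,.1)]; top=X[X[:,2]>X[:,2].max()-.006]; print(n,len(X),X.max(0).round(3),cv2.minEnclosingCircle(top[:,:2].astype(np.float32)))
E
```

```text
[ 0.49162887 -0.26260469  0.20979641] [-0.32006748  0.05992945  0.14869517]
tub ((0.4872574210166931, 0.3109654486179352), (0.16668467223644257, 0.22251127660274506), 52.53260040283203)
green 221 [0.55  0.307 0.041] ((0.5217859745025635, 0.2791392207145691), 0.028382020071148872)
red 149 [ 0.52  -0.236  0.044] ((0.4955432713031769, -0.2599341571331024), 0.026612816378474236)
```

View pics/end.png

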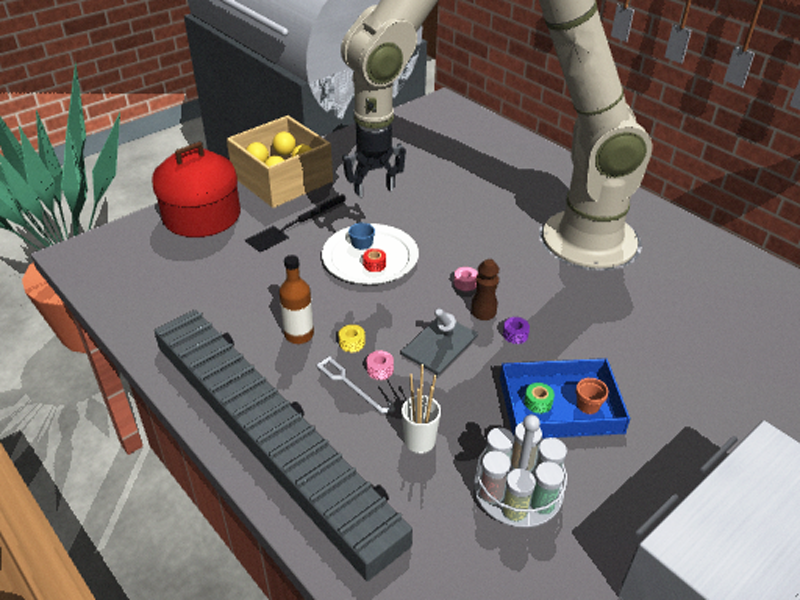

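The picture shows the green reel flat in the tub at (540,397), the red reel flat on the platter at (375,260), and everything else unmoved.

```bash
python3 -c "
from bench import workorder; print(workorder.close_job())"
```

```text
the job is handed in; nothing more can be done
None
```

The green reel lies flat and released in the tub beside the pot, and the red reel flat and released on the platter beside the ramekin; the last picture shows everything else in place, and the job was handed in after about 26 s of robot time, with no verdict returned.

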